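Set the shingle press

ROBOT

A 6-joint arm with a two-finger parallel gripper is mounted at the origin on the work surface. World frame = base frame: x ahead of the robot, y to its left, z up, the work surface at z = 0. Lengths are in m, angles in rad, forces in N, time in s.
With the tool pointing down it reaches from about 0.4 to 0.925 m from the base axis. Payload 3.4 kg.
Tool frame: the origin (TCP) lies between the finger pads; the fingertips stand 11 mm ahead of it and the grasp point (between the pads) lies 8 mm behind it; x points along the fingers, y is the direction in which the jaws open and shut, and the axes are right-handed (so a half turn about x gives the same grasp; the last joint's range is limited). The gripper opens to 85 mm and grips with 20 to 120 N. Pads are 22 mm wide; open, the fingers measure 114 mm over their backs; the gripper's body (76 mm by 85 mm) begins 54 mm behind the grasp point. The pads swing forward as they close: fully open they stand 13 mm farther back than shut.
Start: joints at [-1.319, 0.307, 1.506, -0, 1.328, -0.073], TCP at [0.183, -0.545, 0.206] pointing down, gripper open.
Joint ranges: [-3.12, 3.12], [-1.05, 2.28], [0.14, 2.33], [-1.42, 4.57], [0.1, 2.73], [-2.68, 2.68]. Speed limits (rad/s): [2.57, 2.57, 3.14, 3.14, 3.14, 3.14].

INTERFACE

Orientations are given as a unit quaternion [x, y, z, w].
In Python, from workcell import observe, capture, calibration, sign_off gives the robot as it stands.
- The arm moves only by the tool play_rows, never from a script. Its argument "targets" is a list of rows, each a list of 3 entries, a list of its own where there are three numbers: the shift along the tool's x, y, z in cm, then the turn about the tool's x in degrees, then the finger opening in cm, from 0 to 8.54. A call has 1 to 10 rows; each row shifts and turns the pose as measured when the row begins, along the tool's axes as they then stand; what a row does not reach is not made up. A row lasts 1/12 s, in which the tool goes at most 41.7 mm and 7.16 degrees, less where a joint would pass 70% of its speed; a pose out of reach is approached as far as the arm can. A call with a gripper value outside its range is refused whole. The fingers move at their own pace and stop on an object; "squeeze" is the grip in N (left out, the last holds). Time passes only in rows, so rows that do not move let the fingers close. It gives the time, the measured TCP pose, the force and the opening at its end, in the units of the state.
- observe(): the state, without advancing time (a new reading comes with each control period).
- capture(name): name is "scene" or "top"; returns the picture (400x640x3 uint8, red, green, blue); there is no depth.
- calibration(name): a dict with "camera_matrix" (3x3 intrinsics, pixels), "extrinsics" (4x4, takes a point from camera to world coordinates). Camera axes: x right, y up, looking along -z (the intrinsics and any distortion apply to the point x, -y, -z); pixel columns grow to the right and rows downward; lengths in m; the calibration is good to about 2 mm. A picture is of the moment at which its call begins. calibration takes no time and is no camera call.
- sign_off(): hands the job in, once; it reports no verdict.
The state is a dict: "t": time; "q": joint angles; "dq": joint speeds; "joint_efforts": joint torques, N m; "tcp_pos": TCP position; "ee_rot": TCP orientation; "contact_force": force on the tool from outside, world axes, zero at the start; "moment": the same for the moment, N m; "grip_width": finger opening in m.
Only numpy, scipy, OpenCV 4.12 (cv2) and the standard library are available. Lean on these libraries where they do the work, as an engineer would, in place of code of your own. Each camera call takes 0.05 s, during which the arm holds its last target. There are 200 camera calls.

TASK

Screw down the press that holds the stack of wooden shingles: crank its handwheel clockwise (seen from above) by its upright knob until it comes up hard against the stack, then back it off a quarter turn so the green wood can move, and let go. Leave the empty press beside it alone.

Things in the scene. Friction and masses are not known exactly. Their poses are not given: they have to be found in the camera images.
- wheel (a joint): Level handwheel, 132 mm across, rim top 158 mm high, of the bolted-down press with the shingles. Value: its angle in rad, growing clockwise seen from above, which lowers the pressing plate 5 mm a turn; the wheel keeps its height and stays where left. 1.1 to 1.8 turns remain at the start before the plate is hard on the stack: a rigid stop, felt at once. Turning takes 2 to 3 N at the knob.
- crank_knob (a point): Centre of that wheel's crank knob: an upright dark wooden cylinder 22 mm thick, 50 mm tall, on the rim 60 mm from the wheel's axis, from 162 to 212 mm above the table; this point is on its axis, 187 mm up. It spins freely on its pin, so it can be held from above and led round the circle with the hand's direction unchanged.
- wheel_hub (a point): Top of that wheel's hub, on the vertical axis, 161 mm above the table; a 14 mm spindle stands out of it to at most 175 mm. The press: wooden base 160 x 200 mm, two columns, grey crossbeam (top 128 mm, column nuts 137 mm) and, through it under the plate, a stack of five pale shingles 260 mm long, sticking out on both sides.
- spare_knob (a point): The same point (centre of the crank knob) on the second, identical press, which is empty: no shingles stick out of it. Not to be turned.

How it is judged:
On the way:
1. the wheel has been cranked clockwise to within 9 degrees of its stop (value of joint wheel above 31.256 rad), for 0.2 s.
At the end, for the whole second after the job is handed in: the wheel of the press with the shingles rests a quarter turn (90 degrees, give or take 24) short of its stop, still, after the stop was reached; the empty press is as it was (value of joint wheel between 29.4252 and 30.2652 rad and velocity of joint wheel between -0.1 and 0.1 rad/s); the robot touches nothing.
It fails at once if the wheel of the empty press is turned (its knob moves more than 25 mm) (distance of spare_knob from where it was at the start of the episode above 0.025 m).
It also fails if it takes over 64 s, if anything falls off the work surface, if the arm or the gripper's body presses on something with over 40 N, if the wrist force passes 120 N, or if a joint passes its speed limit or range.

## Working session

There is one attempt and no reset: what is moved stays moved. The work goes in short steps, Python scripts to look and compute and a tool call to move; the robot and the scene stay as the last step left them, time stands still between calls to the robot, and variables do not carry over. Pictures are saved under pics/ and viewed, about 8 in all and at most 12, crops included, and the job is handed in when it is done.

Besides the shell and the picture viewer there is one more tool, called after ">>>" as name([rows], argument=value, ...), one row to a line, values as JSON. play_rows: Moves the arm, as the interface text tells. Its arguments: {"type":"object","properties":{"targets":{"type":"array","items":{"type":"array"}},"squeeze":{"type":"number"}},"required":["targets"]}

```bash
mkdir -p pics; ls
python3 - <<'E'
from workcell import *
import cv2,numpy as np
np.set_printoptions(precision=4,suppress=True)
for n in("scene","top"):
    cv2.imwrite(f"pics/{n}0.png",capture(n)[:,:,::-1]); c=calibration(n); print(n,{k:np.array(v) if not isinstance(v,str) else v for k,v in c.items()})
print(observe())
E
```

```text
pics
scene {'camera_matrix': array([[374.377 ,   0.    , 316.4008],
       [  0.    , 374.377 , 202.7881],
       [  0.    ,   0.    ,   1.    ]]), 'extrinsics': array([[ 0.2313, -0.7941,  0.562 ,  0.9826],
       [ 0.9729,  0.1924, -0.1287, -0.1026],
       [-0.006 ,  0.5765,  0.8171,  0.7734],
       [ 0.    ,  0.    ,  0.    ,  1.    ]])}
top {'camera_matrix': array([[391.8707,   0.    , 327.1133],
       [  0.    , 391.8707, 201.7485],
       [  0.    ,   0.    ,   1.    ]]), 'extrinsics': array([[-0.0053,  0.9976, -0.0694,  0.5221],
       [-0.9998, -0.0066, -0.0186,  0.0012],
       [-0.019 ,  0.0693,  0.9974,  0.8403],
       [ 0.    ,  0.    ,  0.    ,  1.    ]])}
{'t': 0.1, 'q': array([-1.3195,  0.3075,  1.5075, -0.    ,  1.3284, -0.0735]), 'dq': array([ 0.0005, -0.0018, -0.0042, -0.0016,  0.    ,  0.0015]), 'joint_efforts': array([  0.0002, -45.853 , -25.2607,  -0.0001,   0.0056,  -0.    ]), 'tcp_pos': array([ 0.1833, -0.5443,  0.2056]), 'ee_rot': array([-0.6977, -0.115 ,  0.6979, -0.1137]), 'contact_force': array([ 0.7756,  0.3881, -0.323 ]), 'moment': array([-0.0324, -0.0169, -0.0429]), 'grip_width': 0.08569924301590628}
```

View pics/scene0.png

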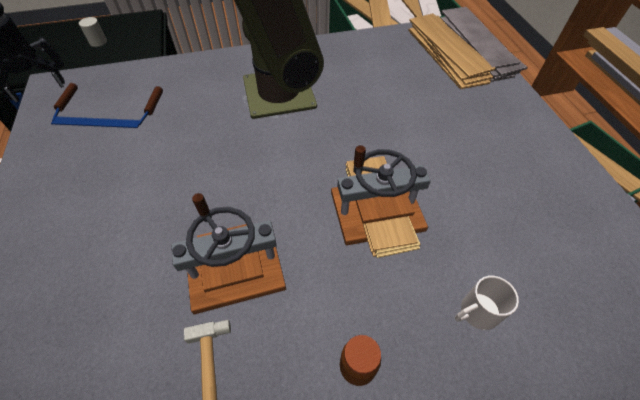

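View pics/top0.png

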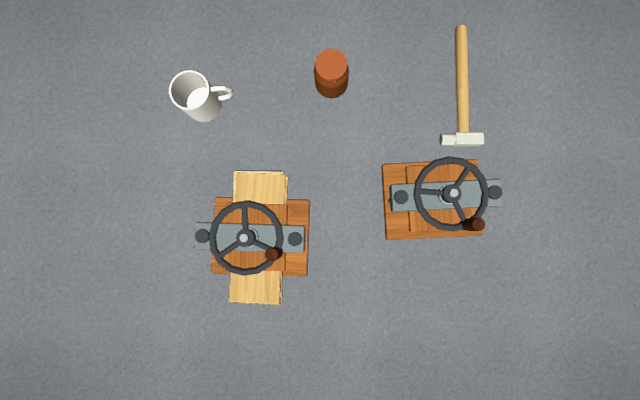

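The press with the shingles is at the right in scene (wheel about 386,173) and at the left in top (246,237). Its knob is at scene (360,158) and top (272,254). The empty press is at scene (222,237) and top (451,193). I'll enlarge the target wheel in both views.

Run:
```python
import cv2,numpy as np
a=cv2.imread("pics/scene0.png")[135:205,330:440];b=cv2.imread("pics/top0.png")[190:285,195:325]
a=cv2.resize(a,None,fx=5,fy=5,interpolation=2)[:, :400+150];b=cv2.resize(b,None,fx=4,fy=4,interpolation=2)
# stack: scene 550x350 above? put side by side scaled
cv2.imwrite("pics/cropA.png",a);cv2.imwrite("pics/cropB.png",b)
```

```text
(no output)
```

View pics/cropA.png

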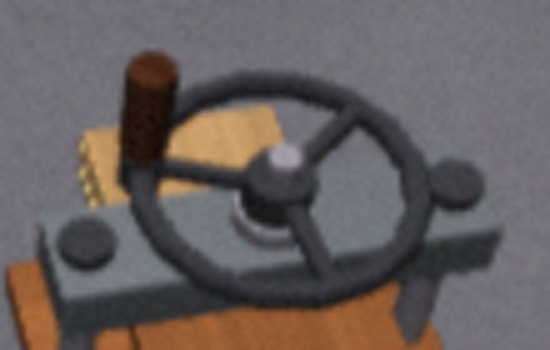

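View pics/cropB.png

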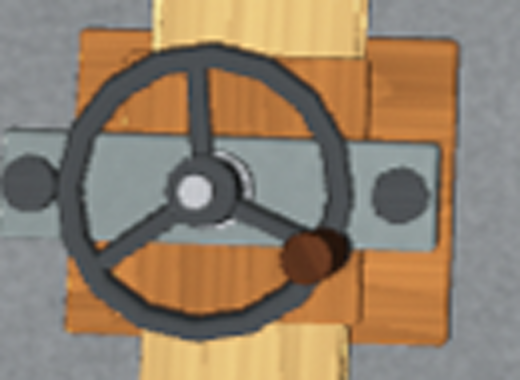

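Crop A (5x) shows the knob's top at (152,66) and the spindle's top at (286,155). Crop B (4x) shows the knob's top at (307,258), the spindle's top at (195,191), and the rim centred near (206,190). Next I triangulate.

```bash
cat > geo.py <<'E'
from workcell import *
import numpy as np
np.set_printoptions(precision=4,suppress=True)
def ray(n,uv):
    c=calibration(n);K=np.array(c["camera_matrix"]);E=np.array(c["extrinsics"])
    d=np.linalg.solve(K,[uv[0],uv[1],1]);d=E[:3,:3]@(d*[1,-1,-1]);return E[:3,3],d/np.linalg.norm(d)
def tri(a,b):
    R=[ray("scene",a),ray("top",b)];P=[np.eye(3)-np.outer(d,d) for _,d in R]
    x=np.linalg.solve(P[0]+P[1],P[0]@R[0][0]+P[1]@R[1][0]);return x,[np.linalg.norm(p@(x-o)) for p,(o,_) in zip(P,R)]
def plane(n,uv,z):
    o,d=ray(n,uv);return o+d*(z-o[2])/d[2]
E
python3 - <<'E'
from geo import *
import cv2
A=lambda u,v:((u+.5)/5-.5+330,(v+.5)/5-.5+135)
B=lambda u,v:((u+.5)/4-.5+195,(v+.5)/4-.5+190)
k=tri(A(152,66),B(307,258));s=tri(A(286,155),B(195,191));print("knobtop",k,"spindle",s)
# rim ellipse extents at z .158
print("rimtop",[plane("top",B(*p),.152) for p in((206,43),(206,340),(60,190),(353,190))])
print("rimscene",[plane("scene",A(*p),.152) for p in((262,70),(275,307),(433,200),(122,190))])
print("kn/sp by height",plane("top",B(307,258),.212),plane("scene",A(152,66),.212),plane("top",B(195,191),.175),plane("scene",A(286,155),.175))
# spare
print("spare hub~",plane("top",(453,193),.17),"spare knob",plane("top",(477.5,224),.212))
from scipy.spatial.transform import Rotation as R
print(R.from_quat(observe()["ee_rot"]).as_matrix())
E
```

```text
knobtop (array([0.4827, 0.1036, 0.2113]), [np.float64(0.0010341987663622767), np.float64(0.001034198766362279)]) spindle (array([0.5088, 0.1585, 0.1701]), [np.float64(0.0011173653106772183), np.float64(0.0011173653106772371)])
rimtop [array([0.5733, 0.1573, 0.152 ]), array([0.4434, 0.1561, 0.152 ]), array([0.5089, 0.2212, 0.152 ]), array([0.5083, 0.092 , 0.152 ])]
rimscene [array([0.4443, 0.174 , 0.152 ]), array([0.5716, 0.1354, 0.152 ]), array([0.5336, 0.22  , 0.152 ]), array([0.4969, 0.0923, 0.152 ])]
kn/sp by height [0.4825 0.1024 0.212 ] [0.4835 0.1043 0.212 ] [0.5086 0.1562 0.175 ] [0.5128 0.1575 0.175 ]
spare hub~ [ 0.5822 -0.2013  0.17  ] spare knob [ 0.5287 -0.2259  0.212 ]
[[-0.0005  0.3191 -0.9477]
 [ 0.0018 -0.9477 -0.3191]
 [-1.     -0.0019 -0.0001]]
```

The wheel axis is near (0.5085, 0.1565), and the knob is at (0.483, 0.1035) with its top at 0.211. That gives r = 59 mm, which agrees with the text. I'll raise the arm and travel high, clear of the empty press.

>>> play_rows([
  [[-3.5,0,0],0,8.5],
  [[-3.5,0,0],0,8.5],
  [[-3.5,0,0],0,8.5],
  [[0,1,-3.1],0,8.5],
  [[0,1,-3.1],0,8.5],
  [[0,1,-3.1],0,8.5],
  [[0,1,-3.1],0,8.5],
  [[0,-3.3,-2.2],0,8.5],
  [[0,-3.3,-2.2],0,8.5],
  [[0,-3.3,-2.2],0,8.5],
], squeeze=40)

```text
t: 0.93
tcp_pos: [0.3487, -0.4309, 0.3057]
ee_rot: [-0.697, -0.115, 0.7, -0.105]
contact_force: [1.2, -0.6, 0.7]
grip_width: 0.0852
```

>>> play_rows([
  [[0,-3.3,-2.2],0,8.5],
  [[0,-3.3,-2.2],0,8.5],
  [[0,-3.3,-2.2],0,8.5],
  [[0,-3.3,-2.2],0,8.5],
  [[0,-3.3,-2.2],0,8.5],
  [[0,-3.3,-2.2],0,8.5],
  [[0,-3.3,-2.2],0,8.5],
  [[0,-3.3,-2.2],0,8.5],
  [[0,-3.3,-2.2],0,8.5],
  [[0,0,0],0,8.5],
])

```text
t: 1.77
tcp_pos: [0.4462, -0.0626, 0.3057]
ee_rot: [-0.695, -0.12, 0.701, -0.102]
contact_force: [0.3, -0.7, 0.7]
grip_width: 0.085
```

```bash
cat >> geo.py <<'E'
from scipy.spatial.transform import Rotation as Rot
def totool(dw,q=None):
    return Rot.from_quat(observe()["ee_rot"] if q is None else q).inv().apply(dw)*100
E
python3 - <<'E'
from geo import *
o=observe();print(o["tcp_pos"],o["q"]);print(Rot.from_quat(o["ee_rot"]).as_matrix());print(totool(np.array([.4827,.1036,.30])-o["tcp_pos"]))
E
```

```text
[ 0.4462 -0.0626  0.3057] [-0.2519  0.0714  1.5629  0.0212  1.5255  1.0026]
[[-0.0123  0.3098 -0.9507]
 [ 0.025  -0.9504 -0.3101]
 [-0.9996 -0.0276  0.004 ]]
[  0.9397 -14.6507  -8.6212]
```

>>> play_rows([
  [[0.2,-3,-1.75],0,8.5],
  [[0.2,-3,-1.75],0,8.5],
  [[0.2,-3,-1.75],0,8.5],
  [[0.2,-3,-1.75],0,8.5],
  [[0.2,-2.8,-1.75],0,8.5],
  [[0,0,0],0,8.5],
  [[0,0,0],0,8.5],
])

```text
t: 2.35
tcp_pos: [0.4832, 0.1129, 0.296]
ee_rot: [-0.694, -0.121, 0.703, -0.104]
contact_force: [-1.4, 0.3, -0.1]
grip_width: 0.085
```

Run:
```python
from geo import *
o=observe();print(o["tcp_pos"],o["q"],o["dq"]);print(Rot.from_quat(o["ee_rot"]).as_matrix());print(totool(np.array([.4827,.1036,.19])-o["tcp_pos"]))
```

```text
[0.4832 0.1129 0.296 ] [0.1252 0.1423 1.5038 0.024  1.5092 1.3757] [ 0.0456  0.0226 -0.0075  0.0345 -0.0151  0.0157]
[[-0.0166  0.3131 -0.9496]
 [ 0.022  -0.9494 -0.3134]
 [-0.9996 -0.0261  0.0088]]
[10.5743  1.1463  0.2416]
```

>>> play_rows([
  [[1,1,0.2],0,8.5],
  [[2,0.2,0],0,8.5],
  [[2,0,0],0,8.5],
  [[2,0,0],0,8.5],
  [[1.5,0,0],0,8.5],
  [[0,0,0],0,8.5],
])

```text
t: 2.85
tcp_pos: [0.4825, 0.0911, 0.205]
ee_rot: [-0.694, -0.117, 0.703, -0.104]
contact_force: [-1.6, 0.9, 0.0]
grip_width: 0.0852
```

Run:
```python
from geo import *
import cv2
o=observe();print(o["tcp_pos"],o["contact_force"]);print(totool(np.array([.4827,.1036,.19])-o["tcp_pos"]))
cv2.imwrite("pics/s1.png",cv2.resize(capture("scene")[90:230,290:470,::-1],None,fx=4,fy=4,interpolation=2))
```

```text
[0.4825 0.0911 0.205 ] [-1.5708  0.8705  0.018 ]
[ 1.5204 -1.1499 -0.4245]
```

View pics/s1.png

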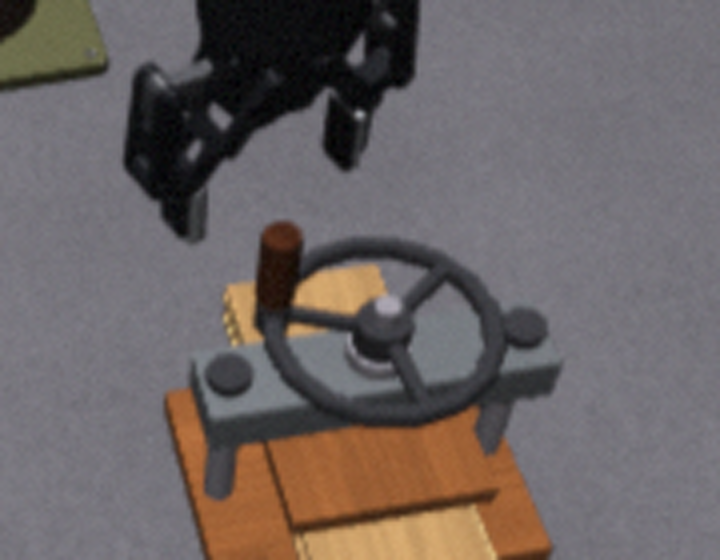

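The picture shows the open fingers with tips at crop (190,240) and (347,165). The knob's top is at (280,235). The tips look higher or farther back than I expected, so I check by projection.

```bash
cat >> geo.py <<'E'
def proj(n,p):
    c=calibration(n);K=np.array(c["camera_matrix"]);E=np.array(c["extrinsics"])
    q=E[:3,:3].T@(np.asarray(p)-E[:3,3]);q=K@(q*[1,-1,-1]);return q[:2]/q[2]
E
python3 - <<'E'
from geo import *
import cv2
o=observe();print(o["tcp_pos"],o["dq"]);R=Rot.from_quat(o["ee_rot"])
for x in(-.02,-.01,0,.011):
  print(x,[((proj("scene",o["tcp_pos"]+R.apply([x,s*.045,0]))-[290,90])*4) for s in(-1,1)],[((proj("top",o["tcp_pos"]+R.apply([x,s*.045,0]))-[170,170])*4) for s in(-1,1)])
cv2.imwrite("pics/t1.png",cv2.resize(capture("top")[170:310,170:350,::-1],None,fx=4,fy=4,interpolation=2))
E
```

```text
[0.483  0.091  0.2062] [ 0.0144 -0.0208 -0.0577  0.0111  0.0246  0.0102]
-0.02 [array([329.0595, 181.1811]), array([181.1418, 252.0209])] [array([319.6637, 373.1367]), array([539.4408, 300.343 ])]
-0.01 [array([327.0187, 194.933 ]), array([180.6683, 265.4512])] [array([324.6983, 371.3231]), array([540.9407, 299.7008])]
0 [array([325.0211, 208.3938]), array([180.2052, 278.5877])] [array([329.5739, 369.5669]), array([542.3932, 299.0787])]
0.011 [array([322.872 , 222.8753]), array([179.7073, 292.7099])] [array([334.7619, 367.6981]), array([543.9391, 298.4168])]
```

View pics/t1.png

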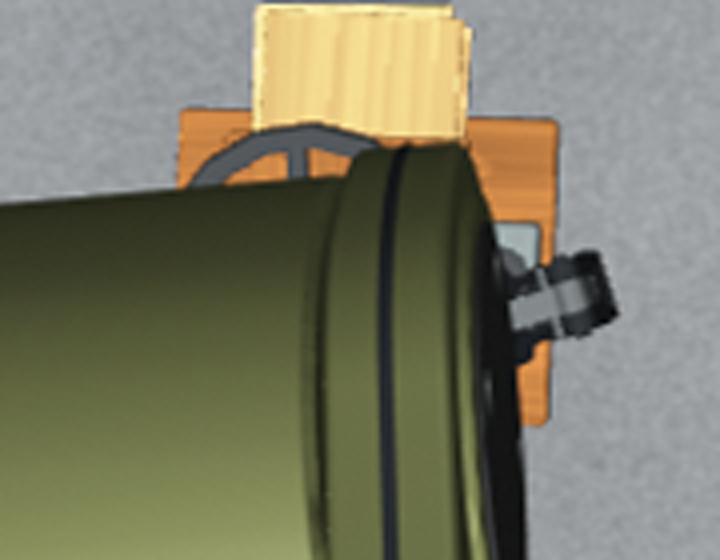

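The top view is blocked by the forearm and shows only one finger, at (560,295). I'll centre over the knob at this height, narrow the fingers a little, then look again once the arm is still.

>>> play_rows([
  [[0,-1.1,-0.4],0,5],
  [[0,0,0],0,5],
  [[0,0,0],0,5],
  [[0,0,0],0,5],
  [[0,0,0],0,5],
  [[0,0,0],0,5],
])

```text
t: 3.45
tcp_pos: [0.4887, 0.1029, 0.2129]
ee_rot: [0.699, 0.116, -0.698, 0.103]
contact_force: [-0.3, 1.0, -0.3]
grip_width: 0.0498
```

Run:
```python
from geo import *
import cv2
o=observe();print(o["tcp_pos"],o["dq"],o["grip_width"]);R=Rot.from_quat(o["ee_rot"]);print(R.as_matrix())
im=cv2.resize(capture("scene")[90:190,310:430,::-1],None,fx=6,fy=6,interpolation=2)
for s in(-1,1):
  for x in(-.03,-.02,-.01,0,.011):
    p=(proj("scene",o["tcp_pos"]+R.apply([x,s*o["grip_width"]/2,0]))-[310,90]+.5)*6
    cv2.circle(im,tuple(int(v) for v in p),3,(0,0,255) if x==0 else (0,255,255),-1)
cv2.imwrite("pics/s2.png",im)
```

```text
[0.4887 0.1029 0.2129] [ 0.0038 -0.0068 -0.0078  0.0001  0.0014  0.0006] 0.049791468862771866
[[-0.0022  0.3065 -0.9519]
 [ 0.0177 -0.9517 -0.3065]
 [-0.9998 -0.0175 -0.0033]]
```

View pics/s2.png

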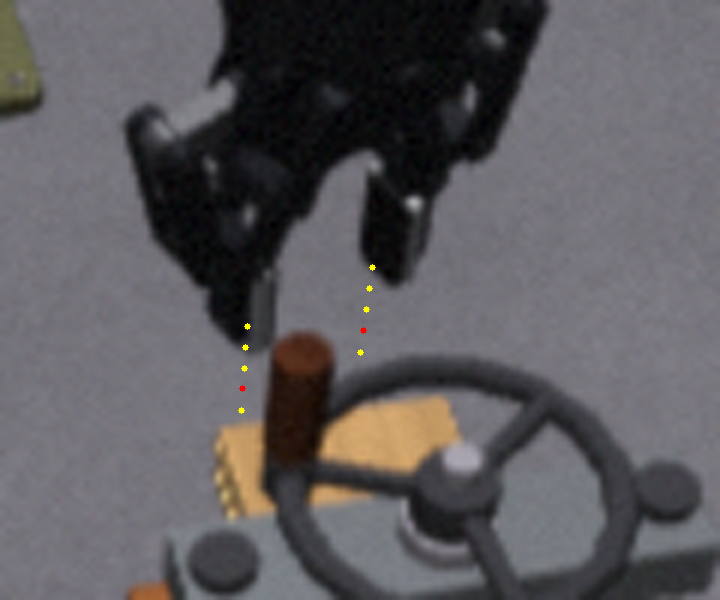

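In crop s2 the fingertips, at (262,348) and (398,283), sit about 55 px above the projected ones (red and yellow dots). I'll triangulate the outer left knuckle, seen in both s1 and t1, to find the direction of the disagreement.

Run:
```python
from geo import *
import cv2
tcp=np.array([.483,.091,.2062]);R=Rot.from_quat([-0.694,-0.117,0.703,-0.104])
S=lambda u,v:((u+.5)/4-.5+290,(v+.5)/4-.5+90);T=lambda u,v:((u+.5)/4-.5+170,(v+.5)/4-.5+170)
for a,b in(((135,75),(590,255)),((130,110),(612,290)),((130,165),(612,310)),((205,235),(515,315)),((190,240),(515,315))):
    x,e=tri(S(*a),T(*b));print(x,e,"tool cm",R.inv().apply(x-tcp)*100)
# dark-diff mask of top/scene gripper now
```

```text
[0.5163 0.0202 0.3597] [np.float64(0.0025227528357289865), np.float64(0.002522752835729048)] tool cm [-15.5142   7.454   -0.8274]
[0.5054 0.0175 0.3317] [np.float64(0.0007620479565154046), np.float64(0.0007620479565154124)] tool cm [-12.7042   7.423    0.263 ]
[0.4972 0.0193 0.2914] [np.float64(0.0012719004357539612), np.float64(0.0012719004357539506)] tool cm [-8.658   7.085   0.9452]
[0.4927 0.0588 0.231 ] [np.float64(0.0013856280824165864), np.float64(0.001385628082416504)] tool cm [-2.5464  3.3083  0.0935]
[0.4917 0.0555 0.2276] [np.float64(0.00237406402367127), np.float64(0.002374064023671262)] tool cm [-2.2089  3.604   0.2893]
```

The knuckle's sideways coordinates agree with the readings (z about 0, y about 7.4 cm, as for an open gripper). Only the along-tool height differs, by about 2.5 cm. I'll go down 2 cm and check by picture before trusting it.

>>> play_rows([
  [[0.7,-0.3,0.5],0,5],
  [[0.7,0,0],0,5],
  [[0.6,0,0],0,5],
  [[0,0,0],0,5],
  [[0,0,0],0,5],
  [[0,0,0],0,5],
])

```text
t: 4.0
tcp_pos: [0.4812, 0.1049, 0.1902]
ee_rot: [-0.698, -0.116, 0.699, -0.104]
contact_force: [-0.8, -0.1, -0.8]
grip_width: 0.05
```

Run:
```python
from geo import *
import cv2
o=observe();print(o["tcp_pos"],o["contact_force"],o["grip_width"]);R=Rot.from_quat(o["ee_rot"]);print(R.as_matrix())
im=cv2.resize(capture("scene")[90:190,310:430,::-1],None,fx=6,fy=6,interpolation=2)
im2=cv2.convertScaleAbs(im,alpha=1.8,beta=20)
for s in(-1,1):
  for z in(-.011,.011):
   for x in(-.03,-.02,-.01,0,.011):
    p=(proj("scene",o["tcp_pos"]+R.apply([x,s*o["grip_width"]/2,z]))-[310,90]+.5)*6
    cv2.circle(im2,tuple(int(v) for v in p),2,(0,0,255) if x==0 else (0,255,255) if z<0 else (255,255,0),-1)
cv2.imwrite("pics/s3.png",im2)
```

```text
[0.4812 0.1049 0.1902] [-0.8088 -0.0597 -0.8016] 0.04995831322124465
[[-0.0039  0.3072 -0.9516]
 [ 0.0174 -0.9515 -0.3072]
 [-0.9998 -0.0178 -0.0017]]
```

View pics/s3.png

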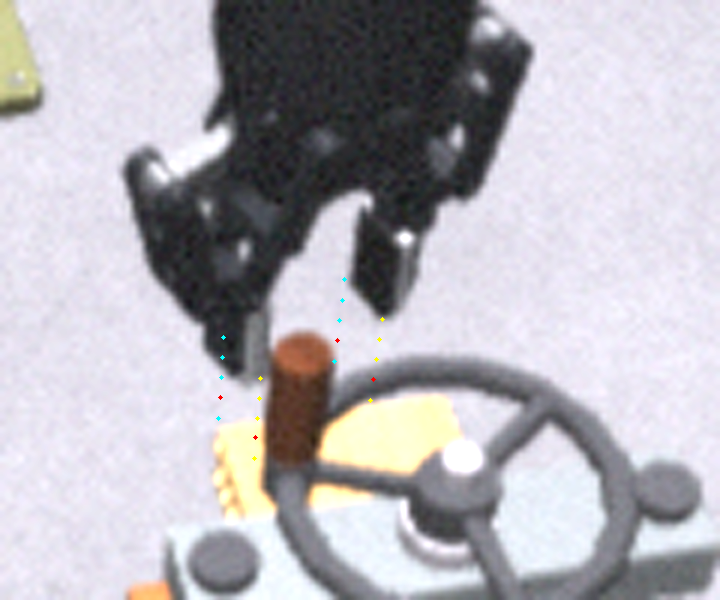

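In s3 the pads' near lower corners, at (265,378) and (385,315), line up sideways with the projection. They match a point 30 mm behind the TCP, so the tips are really at about z = 0.22, just above the knob's top at (302,350). I'll go down 2.4 cm more in small steps, watching the force.

>>> play_rows([
  [[0.8,0,0],0,5],
  [[0.8,0,0],0,5],
  [[0.6,0,0],0,5],
  [[0,0,0],0,5],
  [[0,0,0],0,5],
])

```text
t: 4.47
tcp_pos: [0.4818, 0.1053, 0.166]
ee_rot: [-0.698, -0.116, 0.699, -0.104]
contact_force: [-0.4, 0.0, -0.2]
grip_width: 0.05
```

Run:
```python
from geo import *
import cv2
o=observe();print(o["tcp_pos"],o["contact_force"],o["grip_width"],totool(np.array([.4827,.1036,.165])-o["tcp_pos"]))
im=cv2.resize(capture("scene")[110:190,310:430,::-1],None,fx=5,fy=5,interpolation=2)
cv2.imwrite("pics/s4.png",cv2.convertScaleAbs(im,alpha=1.8,beta=20))
```

```text
[0.4818 0.1053 0.166 ] [-0.3507  0.0127 -0.2377] 0.05003705331865516 [ 0.0971  0.1911 -0.036 ]
```

View pics/s4.png

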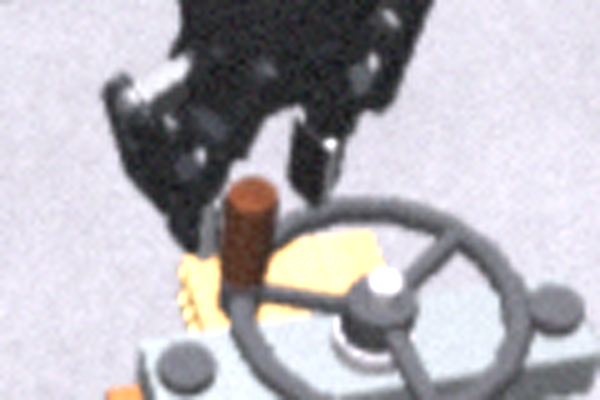

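In s4 the knob stands between the pads, with tips at (200,250) and (318,203), about z = 0.196. The knob is well centred. I'll go 0.8 cm lower and close.

>>> play_rows([
  [[0.8,0.1,0],0,5],
  [[0,0,0],0,2],
  [[0,0,0],0,0.5],
  [[0,0,0],0,0.5],
  [[0,0,0],0,0.5],
  [[0,0,0],0,0.5],
  [[0,0,0],0,0.5],
  [[0,0,0],0,0.5],
], squeeze=40)

```text
t: 5.18
tcp_pos: [0.4822, 0.1039, 0.1575]
ee_rot: [-0.698, -0.116, 0.698, -0.104]
contact_force: [0.2, -1.3, 0.2]
grip_width: 0.0207
```

```bash
cat > st.py <<'E'
from geo import *
import sys
C=np.array([.5085,.1565])
o=observe();p=np.array(o["tcp_pos"]);d=p[:2]-C
print("t",o["t"],p,"F",o["contact_force"],"w",round(o["grip_width"],4),"r",np.hypot(*d),"ang",np.degrees(np.arctan2(d[1],d[0])),"q",o["q"])
if len(sys.argv)>1:
    step=np.radians(float(sys.argv[1]));n=int(sys.argv[2]);z=float(sys.argv[3]);a=np.arctan2(d[1],d[0]);prev=p
    for i in range(n):
        a-=step;nx=np.array([*(C+.0595*np.array([np.cos(a),np.sin(a)])),z]);print(totool(nx-prev).round(2));prev=nx
E
python3 st.py 15 10 0.158
```

```text
t 5.1833 [0.4822 0.1039 0.1575] F [ 0.1903 -1.2651  0.1598] w 0.0207 r 0.05879271394368129 ang -116.5937678476659 q [0.1131 0.239  1.7435 0.0182 1.1599 1.3643]
[-0.03 -1.17  1.01]
[ 0.02 -1.43  0.61]
[ 0.02 -1.54  0.22]
[ 0.03 -1.54 -0.19]
[ 0.03 -1.44 -0.58]
[ 0.02 -1.24 -0.93]
[ 0.02 -0.96 -1.22]
[ 0.01 -0.61 -1.43]
[ 0.01 -0.22 -1.54]
[ 0.    0.19 -1.54]
```

It gripped at 20.7 mm (the knob is 22 mm). I'll crank slowly first.

>>> play_rows([
  [[0,-1.2,1.0],0,0.5],
  [[0,-1.4,0.6],0,0.5],
  [[0,-1.5,0.2],0,0.5],
  [[0,-1.5,-0.2],0,0.5],
])

```text
t: 5.52
tcp_pos: [0.4494, 0.1469, 0.1575]
ee_rot: [-0.698, -0.111, 0.699, -0.107]
contact_force: [1.4, -2.7, -1.3]
grip_width: 0.0206
```

```bash
python3 st.py 15 10 0.158
```

```text
t 5.5167 [0.4494 0.1469 0.1575] F [ 1.4194 -2.6566 -1.3136] w 0.0206 r 0.059848276169663296 ang -170.7308992868034 q [0.2207 0.212  1.7819 0.0075 1.1487 1.4792]
[-0.04 -1.49 -0.46]
[ 0.01 -1.33 -0.8 ]
[ 0.01 -1.08 -1.12]
[ 0.   -0.75 -1.36]
[ 0.   -0.38 -1.51]
[-0.    0.03 -1.55]
[-0.    0.43 -1.49]
[-0.01  0.8  -1.33]
[-0.01  1.12 -1.08]
[-0.01  1.36 -0.75]
```

>>> play_rows([
  [[0,-1.5,-0.4],0,0.5],
  [[0,-1.3,-0.8],0,0.5],
  [[0,-1.1,-1.1],0,0.5],
  [[0,-0.8,-1.3],0,0.5],
  [[0,-0.5,-1.5],0,0.5],
  [[0,-0.1,-1.5],0,0.5],
  [[0,0.3,-1.5],0,0.5],
  [[0,0.6,-1.4],0,0.5],
])

```text
t: 6.18
tcp_pos: [0.5232, 0.2156, 0.1574]
ee_rot: [-0.695, -0.107, 0.702, -0.114]
contact_force: [-4.8, -8.0, 6.3]
grip_width: 0.0207
```

```bash
python3 st.py 15 10 0.158
```

```text
t 6.1833 [0.5232 0.2156 0.1574] F [-4.7941 -8.0341  6.2724] w 0.0207 r 0.06093688311948875 ang 76.05389224251049 q [ 0.3216  0.3422  1.5852 -0.008   1.2261  1.5805]
[-0.06  1.11 -1.12]
[-0.    1.26 -0.9 ]
[ 0.    1.45 -0.54]
[ 0.01  1.55 -0.15]
[0.01 1.53 0.26]
[0.02 1.41 0.64]
[0.02 1.2  0.99]
[0.02 0.9  1.26]
[0.02 0.54 1.45]
[0.02 0.15 1.55]
```

>>> play_rows([
  [[0,1.0,-1.1],0,0.5],
  [[0,1.3,-0.8],0,0.5],
  [[0,1.4,-0.5],0,0.5],
  [[0,1.5,-0.2],0,0.5],
  [[0,1.5,0.2],0,0.5],
  [[0,1.4,0.5],0,0.5],
  [[0,1.3,0.8],0,0.5],
  [[0,1.0,1.1],0,0.5],
])

```text
t: 6.85
tcp_pos: [0.5553, 0.1204, 0.1575]
ee_rot: [-0.691, -0.114, 0.706, -0.107]
contact_force: [-4.2, 7.0, 2.6]
grip_width: 0.0207
```

```bash
python3 st.py 15 10 0.158
```

```text
t 6.85 [0.5553 0.1204 0.1575] F [-4.1904  6.9702  2.6198] w 0.0207 r 0.05909812624761399 ang -37.62423872346369 q [0.1326 0.3496 1.5731 0.01   1.2404 1.3856]
[-0.03  0.73  1.36]
[0.03 0.32 1.52]
[ 0.03 -0.08  1.55]
[ 0.04 -0.48  1.48]
[ 0.04 -0.85  1.3 ]
[ 0.04 -1.16  1.04]
[ 0.03 -1.39  0.7 ]
[ 0.03 -1.52  0.32]
[ 0.02 -1.55 -0.09]
[ 0.01 -1.48 -0.48]
```

>>> play_rows([
  [[0,0.7,1.3],0,0.5],
  [[0,0.3,1.5],0,0.5],
  [[0,0,1.5],0,0.5],
  [[0,-0.4,1.5],0,0.5],
  [[0,-0.8,1.3],0,0.5],
  [[0,-1.1,1.1],0,0.5],
  [[0,-1.3,0.7],0,0.5],
])

```text
t: 7.43
tcp_pos: [0.4682, 0.1134, 0.1576]
ee_rot: [-0.697, -0.112, 0.701, -0.102]
contact_force: [-1.0, -3.9, -1.8]
grip_width: 0.0206
```

```bash
python3 st.py 8 10 0.158
```

```text
t 7.4333 [0.4682 0.1134 0.1576] F [-0.9626 -3.9259 -1.8061] w 0.0206 r 0.059043840696129536 ang -133.07912602566972 q [0.1375 0.2265 1.7613 0.0163 1.1603 1.3976]
[-0.03 -0.73  0.4 ]
[ 0.01 -0.79  0.25]
[ 0.01 -0.82  0.14]
[ 0.01 -0.83  0.02]
[ 0.01 -0.82 -0.09]
[ 0.01 -0.8  -0.21]
[ 0.01 -0.77 -0.32]
[ 0.01 -0.72 -0.42]
[ 0.01 -0.65 -0.52]
[ 0.01 -0.57 -0.6 ]
```

Turned 376° so far. From here I use small steps.

>>> play_rows([
  [[0,-0.7,0.4],0,0.5],
  [[0,-0.8,0.3],0,0.5],
  [[0,-0.8,0.1],0,0.5],
  [[0,-0.8,0],0,0.5],
  [[0,-0.8,-0.1],0,0.5],
  [[0,-0.8,-0.2],0,0.5],
  [[0,-0.8,-0.3],0,0.5],
])

```text
t: 8.02
tcp_pos: [0.4492, 0.1688, 0.1576]
ee_rot: [-0.698, -0.111, 0.7, -0.103]
contact_force: [5.7, -3.9, -7.9]
grip_width: 0.0212
```

```bash
python3 st.py 8 10 0.158
```

```text
t 8.0167 [0.4492 0.1688 0.1576] F [ 5.7279 -3.942  -7.9327] w 0.0212 r 0.06054001760309091 ang 168.24179604473025 q [0.2616 0.2218 1.7678 0.013  1.154  1.5222]
[-0.03 -0.64 -0.55]
[ 0.01 -0.62 -0.55]
[ 0.01 -0.54 -0.63]
[ 0.   -0.45 -0.7 ]
[ 0.   -0.35 -0.75]
[ 0.   -0.24 -0.79]
[ 0.   -0.13 -0.82]
[-0.   -0.01 -0.83]
[-0.    0.1  -0.82]
[-0.    0.22 -0.8 ]
```

>>> play_rows([
  [[0,-0.6,-0.5],0,0.5],
  [[0,-0.6,-0.6],0,0.5],
  [[0,-0.5,-0.6],0,0.5],
  [[0,-0.5,-0.7],0,0.5],
  [[0,-0.4,-0.7],0,0.5],
  [[0,-0.2,-0.8],0,0.5],
])

```text
t: 8.52
tcp_pos: [0.4788, 0.21, 0.1575]
ee_rot: [-0.696, -0.111, 0.701, -0.107]
contact_force: [-1.6, -4.3, -0.9]
grip_width: 0.0205
```

```bash
python3 st.py 8 10 0.158
```

```text
t 8.5167 [0.4788 0.21   0.1575] F [-1.5601 -4.2666 -0.8527] w 0.0205 r 0.06116288203684575 ang 119.08006673028541 q [0.3273 0.282  1.6794 0.0073 1.187  1.5871]
[-0.06  0.06 -0.86]
[-0.01  0.01 -0.83]
[-0.01  0.12 -0.82]
[-0.01  0.24 -0.8 ]
[-0.01  0.35 -0.75]
[-0.01  0.45 -0.7 ]
[-0.01  0.54 -0.63]
[-0.01  0.62 -0.55]
[-0.01  0.69 -0.46]
[-0.01  0.75 -0.36]
```

Turned 484°, no stop yet.

>>> play_rows([
  [[0,0,-0.8],0,0.5],
  [[0,0.1,-0.8],0,0.5],
  [[0,0.2,-0.8],0,0.5],
  [[0,0.2,-0.8],0,0.5],
  [[0,0.3,-0.7],0,0.5],
  [[0,0.4,-0.7],0,0.5],
])

```text
t: 9.02
tcp_pos: [0.5272, 0.2146, 0.1575]
ee_rot: [-0.693, -0.111, 0.704, -0.106]
contact_force: [-4.4, -4.1, 3.3]
grip_width: 0.0207
```

```bash
python3 st.py 8 10 0.158
```

```text
t 9.0167 [0.5272 0.2146 0.1575] F [-4.4435 -4.0611  3.2991] w 0.0207 r 0.06104338586731758 ang 72.157587690632 q [0.3056 0.3471 1.577  0.0102 1.2317 1.564 ]
[-0.07  0.65 -0.55]
[-0.01  0.61 -0.56]
[-0.01  0.68 -0.47]
[-0.01  0.74 -0.37]
[-0.01  0.79 -0.26]
[-0.01  0.82 -0.15]
[-0.01  0.83 -0.04]
[-0.01  0.83  0.08]
[-0.01  0.81  0.19]
[-0.    0.77  0.3 ]
```

>>> play_rows([
  [[0,0.6,-0.6],0,0.5],
  [[0,0.6,-0.5],0,0.5],
  [[0,0.7,-0.5],0,0.5],
  [[0,0.7,-0.4],0,0.5],
  [[0,0.8,-0.3],0,0.5],
])

```text
t: 9.43
tcp_pos: [0.5599, 0.1879, 0.1575]
ee_rot: [-0.691, -0.112, 0.706, -0.105]
contact_force: [-7.4, -0.4, 4.9]
grip_width: 0.0205
```

```bash
python3 st.py 8 8 0.158
```

```text
t 9.4333 [0.5599 0.1879 0.1575] F [-7.4257 -0.4484  4.8852] w 0.0205 r 0.060226268626211464 ang 31.37591135565702 q [0.2439 0.3786 1.5254 0.013  1.2583 1.5022]
[-0.06  0.83 -0.07]
[-0.01  0.83 -0.02]
[-0.01  0.83  0.09]
[-0.01  0.8   0.2 ]
[-0.    0.77  0.31]
[-0.    0.72  0.42]
[0.   0.65 0.51]
[0.   0.57 0.6 ]
```

Turned 572°, no stop yet.

>>> play_rows([
  [[0,0.8,-0.1],0,0.5],
  [[0,0.8,0],0,0.5],
  [[0,0.8,0.1],0,0.5],
  [[0,0.8,0.2],0,0.5],
])

```text
t: 9.77
tcp_pos: [0.5679, 0.1571, 0.1575]
ee_rot: [-0.69, -0.114, 0.707, -0.102]
contact_force: [-6.4, 2.5, 3.0]
grip_width: 0.0208
```

```bash
python3 st.py 8 8 0.158
```

```text
t 9.7667 [0.5679 0.1571 0.1575] F [-6.3518  2.4894  2.9651] w 0.0208 r 0.059450091252975394 ang 0.5773241964277446 q [0.1858 0.3779 1.5267 0.0193 1.2602 1.4435]
[-0.06  0.78  0.29]
[-0.01  0.73  0.4 ]
[-0.    0.66  0.5 ]
[-0.    0.59  0.59]
[0.   0.5  0.66]
[0.01 0.4  0.73]
[0.01 0.3  0.77]
[0.01 0.19 0.81]
```

Turned 603°.

>>> play_rows([
  [[0,0.8,0.3],0,0.5],
  [[0,0.7,0.4],0,0.5],
  [[0,0.7,0.5],0,0.5],
])

```text
t: 10.02
tcp_pos: [0.5679, 0.1555, 0.1578]
ee_rot: [-0.696, -0.129, 0.701, -0.084]
contact_force: [3.1, 25.2, -7.3]
grip_width: 0.0206
```

```bash
python3 st.py 8 8 0.158
```

```text
t 10.0167 [0.5679 0.1555 0.1578] F [ 3.057  25.1707 -7.299 ] w 0.0206 r 0.0594288975505797 ang -0.9285195277947239 q [0.1528 0.3671 1.5456 0.067  1.2371 1.3996]
[-0.07  0.77  0.31]
[-0.05  0.72  0.42]
[-0.04  0.65  0.51]
[-0.04  0.57  0.6 ]
[-0.03  0.48  0.67]
[-0.03  0.39  0.73]
[-0.02  0.28  0.78]
[-0.01  0.17  0.81]
```

Firm stop: 25 N against the motion, at knob angle about -0.5° (roughly 604° turned). I'll hold the press briefly, then back off.

>>> play_rows([
  [[0,0.6,0.2],0,0.5],
  [[0,0.5,0.2],0,0.5],
  [[0,0.5,0.2],0,0.5],
  [[0,0.5,0.2],0,0.5],
])

```text
t: 10.35
tcp_pos: [0.5684, 0.1569, 0.1578]
ee_rot: [0.699, 0.144, -0.697, 0.07]
contact_force: [-3.3, 17.7, 0.3]
grip_width: 0.0205
```

```bash
python3 st.py -12 8 0.158
```

```text
t 10.35 [0.5684 0.1569 0.1578] F [-3.2537 17.7266  0.2642] w 0.0205 r 0.05995031118162158 ang 0.4060539415446993 q [0.1271 0.3624 1.5571 0.1113 1.2232 1.3564]
[ 0.11 -1.23 -0.19]
[ 0.13 -1.24  0.02]
[ 0.12 -1.21  0.28]
[ 0.11 -1.12  0.53]
[ 0.09 -0.99  0.75]
[ 0.07 -0.81  0.94]
[ 0.04 -0.6   1.09]
[ 0.01 -0.36  1.19]
```

The stop was held: the knob stayed at about 0° under 18–25 N for over 0.3 s. Now I back off.

>>> play_rows([
  [[0.1,-1.2,-0.2],0,0.5],
  [[0.1,-1.2,0],0,0.5],
  [[0.1,-1.2,0.3],0,0.5],
  [[0.1,-1.1,0.5],0,0.5],
  [[0.1,-1.0,0.8],0,0.5],
])

```text
t: 10.77
tcp_pos: [0.5475, 0.2059, 0.1575]
ee_rot: [0.705, 0.14, -0.691, 0.073]
contact_force: [5.7, 1.7, -3.5]
grip_width: 0.0209
```

```bash
python3 st.py -8 8 0.158; python3 -c "
from geo import *
print(Rot.from_quat(observe()['ee_rot']).as_matrix())"
```

```text
t 10.7667 [0.5475 0.2059 0.1575] F [ 5.7304  1.6717 -3.4558] w 0.0209 r 0.06294219324711077 ang 51.6977020411819 q [0.2245 0.3433 1.5883 0.1    1.1844 1.4556]
[-0.04 -0.46  0.8 ]
[ 0.03 -0.57  0.6 ]
[ 0.02 -0.48  0.67]
[ 0.01 -0.39  0.74]
[-0.   -0.28  0.78]
[-0.01 -0.17  0.81]
[-0.02 -0.05  0.83]
[-0.03  0.06  0.83]
[[ 0.006   0.2988 -0.9543]
 [ 0.0962 -0.9501 -0.2968]
 [-0.9953 -0.0901 -0.0344]]
```

>>> play_rows([
  [[0,-0.5,0.7],0,0.5],
  [[0,-0.5,0.7],0,0.5],
  [[0,-0.4,0.7],0,0.5],
  [[0,-0.3,0.8],0,0.5],
  [[0,-0.2,0.6],0,0.5],
  [[0,0,0],0,0.5],
  [[0,0,0],0,0.5],
])

```text
t: 11.35
tcp_pos: [0.5044, 0.2201, 0.1575]
ee_rot: [0.707, 0.143, -0.688, 0.074]
contact_force: [3.2, 1.5, -4.7]
grip_width: 0.0209
```

```bash
cat > kn.py <<'E'
from geo import *
o=observe();R=Rot.from_quat(o["ee_rot"]);p=o["tcp_pos"]-R.apply([.03,0,0]);d=p[:2]-[.5085,.1565]
print(o["t"],o["tcp_pos"],"knob",p,"F",o["contact_force"],np.hypot(*d),np.degrees(np.arctan2(d[1],d[0])),o["grip_width"])
E
python3 kn.py
```

```text
11.35 [0.5044 0.2201 0.1575] knob [0.504  0.2171 0.1874] F [ 3.1727  1.4698 -4.6709] 0.060784609068444524 94.23449768109084 0.0208902955945586
```

The wheel is about 95° back from the stop, well inside the tolerance. I'll release and rise along the tool axis.

>>> play_rows([
  [[0,0,0],0,5],
  [[0,0,0],0,5],
  [[0,0,0],0,5],
  [[0,0,0],0,5],
  [[0,0,0],0,5],
  [[-1,0,0],0,5],
  [[-1.5,0,0],0,5],
  [[-2,0,0],0,5],
  [[-2.5,0,0],0,5],
  [[-2.5,0,0],0,5],
])

```text
t: 12.18
tcp_pos: [0.4987, 0.2107, 0.2533]
ee_rot: [0.702, 0.143, -0.694, 0.069]
contact_force: [-0.0, 0.2, 0.5]
grip_width: 0.05
```

>>> play_rows([
  [[-3,0,0],0,5],
  [[-3,0,0],0,5],
  [[0,0,3.5],0,5],
  [[0,0,3.5],0,5],
  [[0,0,3.5],0,5],
  [[0,0,0],0,5],
  [[0,0,0],0,5],
  [[0,0,0],0,5],
])

```text
t: 12.85
tcp_pos: [0.4004, 0.1723, 0.3267]
ee_rot: [0.71, 0.144, -0.686, 0.067]
contact_force: [0.7, -0.5, -0.5]
grip_width: 0.0501
```

Run:
```python
from geo import *
import cv2
o=observe();print(o["t"],o["tcp_pos"],o["contact_force"],o["dq"])
im=capture("scene")[110:280,150:450,::-1]
cv2.imwrite("pics/s5.png",cv2.convertScaleAbs(cv2.resize(im,None,fx=2.6,fy=2.6,interpolation=2),alpha=1.4))
```

```text
12.85 [0.4004 0.1723 0.3267] [ 0.6935 -0.4601 -0.543 ] [-0.0051 -0.0168 -0.015   0.0038 -0.0127  0.0029]
```

View pics/s5.png

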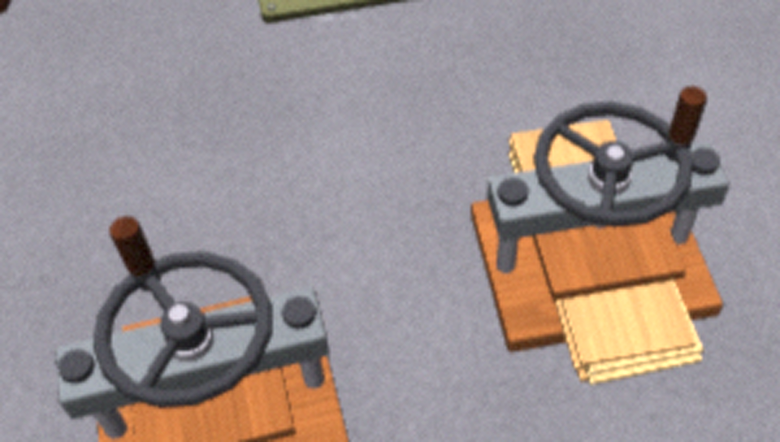

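The picture shows the target knob's top at (692,95), on the +y side. The empty press's knob is at (123,226), where it was, and the gripper is clear. I check the angle, then sign off.

Run:
```python
from geo import *
P=lambda u,v:((u+.5)/2.6-.5+150,(v+.5)/2.6-.5+110)
p=plane("scene",P(692,95),.212);d=p[:2]-[.5085,.1565];a=np.degrees(np.arctan2(d[1],d[0]));print(p,np.hypot(*d),a)
print("spare knob scene px now",P(123,226))
if 75<a<108: sign_off();print("signed off")
```

```text
[0.5064 0.2168 0.212 ] 0.06029391781288865 92.0079424971467
spare knob scene px now (197.0, 196.6153846153846)
the job is handed in; nothing more can be done
signed off
```

I cranked the press with the shingles clockwise about 1.68 turns (604°) by its knob until it came up hard. I held it there for about 0.3 s while the wrist felt 18–25 N. Then I backed it off about a quarter turn, let go, lifted clear and handed the job in at about 13 s of the 64 s allowed.

- **Wheel position:** The last picture puts the knob at 92° around the wheel, against about 0 to -2.4° at the stop. That is roughly 92–94° short of it, within the allowed 90 ± 24°. The arm's own reading before release gave about 94–97°.
- **Empty press:** Its knob is in the same place in the picture as at the start. I compared this by eye.
- **Robot:** The gripper was clear of both presses, with contact force at noise level (about 1 N).

**Checks that disagreed:**
- **Fingertip height:** The pictures showed the fingertips about 35 mm higher than the TCP reading and the text's tool dimensions implied. I set the grasp height from the pictures instead.
- **Tool tilt:** The tool tilted about 5.5° while pressing against the stop. I allowed for that when backing off.

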